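Seat a controller module with its ejector levers

TASK

Plug the controller module into the empty dock: lower it upright into the slot and let go of it, with both orange ejector levers still out. Then seat it with the levers: swing them inward, going back to the first if the second has loosened it, until both ends of the module are pressed fully home against the firm stop. Do not force the levers beyond that stop (at most 25 N), and leave the cup, mug, jug and tamper alone.

Things in the scene. Friction and masses are not known exactly. Their poses are not given: they have to be found in the camera images.
- dock: grey dock fixed to the counter, base 104 (x) by 230 (y) by 12 mm; origin under its centre, y along the slot (toward the robot), z up. Slot, open at the top, 38 (x) by 114 mm (y) inside: 2 mm play each side of the module. Black side walls 58 mm high, flared lips to 69; end walls 44, lips to 50. Steel bearing cheeks at y = +-87 mm, 62 mm high
- slot_seat (a point): middle of the slot's floor as drawn, 30 mm above the counter. The real firm seat lies anywhere 25 to 33 mm above the counter, different each time and not measured. Two brass contact bars stand 7 mm proud of it; the module, let go in the slot, rests on them, its underside about 7 mm above the seat (up to 10 mm if the open levers hold it up)
- module_center (a point): centre of the loose module (about 0.4 kg): white upright case 34 mm thick (x), 110 long (y), 90 high (z), aluminium ends, black grip strips near the top; point half-way up. On each end, 30 mm above the underside, a tab with a steel cross pin 8 mm thick, 64.5 mm from the middle (137 mm over both). Ends alike: fits either way round. Stands on the counter; grasp across the thickness near the top
- lever_near (a joint): orange lever at the dock's near (+y) end; its hinge axis lies along dock x, at dock y = +87 mm, 52 mm up. Rad: 0 = handle straight up, + = swung outward from the slot (stop 0.70), - = leaning inward (stop -0.35). Stays where left; 3 N at the tip moves it, 4 to 5 N while pressing the module home. Swung in, its jaw draws the module's pin down, 22.5 mm from the hinge
- lever_near_tip (a point): middle of the thumb bar (round, 10 mm thick, 34 mm long along dock x) at the end of the +y lever's handle, 75 mm from its hinge; the handle is 14 mm wide, 8 mm thick. It rises as it swings in: push along its arc, as a finger dragged level across it rubs and jams
- lever_far (a joint): orange lever at the dock's far (-y) end; its hinge axis lies along dock x, at dock y = -87 mm, 52 mm up. Rad: 0 = handle straight up, + = swung outward from the slot (stop 0.70), - = leaning inward (stop -0.35). Stays where left; 3 N at the tip moves it, 4 to 5 N while pressing the module home. Swung in, its jaw draws the module's pin down, 22.5 mm from the hinge
- lever_far_tip (a point): middle of the thumb bar (round, 10 mm thick, 34 mm long along dock x) at the end of the -y lever's handle, 75 mm from its hinge; the handle is 14 mm wide, 8 mm thick. It rises as it swings in: push along its arc, as a finger dragged level across it rubs and jams
- contact_near (a joint): sprung brass contact bar in the slot under the +y end of the module (45 mm from the middle). Value in m: 0 = up, grows as the module presses it down, 0.007 = the module's end is flat on the firm seat. Needs 2 N at the start and 5.5 N at 0.007
- contact_far (a joint): the same under the -y end of the module. Pressing one end right home first tilts the module and can jam or lift the other end: best swing one lever part of the way, then the other, then both again until each comes up firm
- dosing_cup: small steel cup with a handle, 62x85x50 mm; origin under its middle. Bystander
- mug: white mug, 78x112x102 mm; origin under its middle. Bystander
- jug: steel milk jug, 103x69x92 mm; origin under its middle. Bystander
- tamping_tool: coffee tamper standing on its steel foot, dark wooden handle up, 58x58x98 mm; origin under its middle. Bystander. The fixed espresso machine (front at world x = 0.55 m, y from -0.63 to 0.11) reaches out above it: black handles to x = 0.47 at y = -0.10 and -0.42, 220 to 250 mm up; steam knobs to x = 0.52 at y = 0.05, 390 mm up. Pass on the robot's side of them

How it is judged:
By the outcome, as a careful person would: the job done as asked, in the order asked, and still so for the second after the job is handed in, with the robot touching nothing.
It also fails if it takes over 72 s, if anything falls off the work surface, if the arm or the gripper's body presses on something with over 40 N, if the wrist force passes 120 N, or if a joint passes its speed limit or range.

ROBOT

A 6-joint arm with a two-finger parallel gripper is mounted at the origin on a cart in front of the work surface, level with it; the furniture and walls round the work are solid. World frame = base frame: x ahead of the robot, y to its left, z up, the work surface at z = 0. Lengths are in m, angles in rad, forces in N, time in s.
With the tool pointing down it reaches from about 0.375 to 0.9 m from the base axis. Payload 3.1 kg.
Tool frame: the origin (TCP) lies at the centre of the arm's flange, where the gripper is bolted on; the fingertips stand 173 mm ahead of it and the grasp point (between the pads) lies 155 mm ahead of it (tip_extent is the distance from the TCP to the fingertips, in m); z points along the fingers, y is the direction in which the jaws open and shut (so a half turn about z gives the same grasp; the last joint's range is limited). The gripper opens to 85 mm and grips with 20 to 120 N. Pads are 22 mm wide; open, the fingers measure 114 mm over their backs; the gripper's body (76 mm by 85 mm) begins 54 mm behind the grasp point. The pads swing forward as they close: fully open they stand 13 mm farther back than shut.
Start: joints at [-1.472, 0.527, 1.433, -0, 1.181, -0.178], TCP at [0.171, -0.601, 0.405] pointing down, gripper open.
Joint ranges: [-3.08, 3.08], [-0.75, 2.2], [0.22, 2.44], [-1.43, 4.57], [0, 2.65], [-2.85, 2.85]. Speed limits (rad/s): [2.79, 2.79, 3.14, 3.14, 3.14, 3.14].

INTERFACE

Orientations are given as a unit quaternion [x, y, z, w].
In Python, from station import sense, snapshot, sign_off, tip_extent gives the robot as it stands. The module is installed in compiled form; this text tells all that it offers.
- The arm moves only by the tool servo_tool, never from a script. Its argument "rows" is a list of rows, each a list of 3 entries, a list of its own where there are three numbers: the shift along the tool's x, y, z in mm, then the turn about the tool's z in degrees, then the opening, from -1 (shut) to 1 (fully open), so that 0 is half open. A call has 1 to 8 rows; each row is the pose to reach, as a shift and turn from the pose measured when the call began, along the tool's axes at that moment; what a row does not reach only later rows make up. A row lasts 1/10 s, in which the tool goes at most 50 mm and 8.59 degrees, less where a joint would pass 70% of its speed; a pose out of reach is approached as far as the arm can. A call with a gripper value outside its range is refused whole. The fingers move at their own pace and stop on an object; "force" is the grip in N (left out, the last holds). Time passes only in rows, so rows that repeat a pose let the fingers close. It gives the time, the measured TCP pose, the force and the opening at its end, in the units of the state.
- sense(): the state, without advancing time (a new reading comes with each control period).
- snapshot(name): name is "scene" or "top" or "wrist"; returns a dict with "image" (480x640x3 uint8, blue, green, red), "z_map" (480x640 float32, m along the optical axis (not along the pixel's ray), 0 where there is no reading), "vertical_fov" (degrees; the focal length in pixels is half the picture's height over the tangent of half this angle, whatever the lens; pixels are square), "cx", "cy" (the principal point, pixels), "cam_to_world" (4x4, takes a point from camera to world coordinates). Camera axes: x right, y down, z forward; pixel columns grow to the right and rows downward; lengths in m; the calibration is good to about 2 mm. A picture is of the moment at which its call begins.
- sign_off(): hands the job in, once; it reports no verdict.
The state is a dict: "t": time; "q": joint angles; "qd": joint speeds; "tau": joint torques, N m; "tcp_pos": TCP position; "tool_rot": TCP orientation; "force": force on the tool from outside, world axes, zero at the start; "ft_torque": the same for the moment, N m; "finger_gap": opening from 0.0 (shut) to 1.0 (fully open).
Only numpy, scipy, OpenCV 4.12 (cv2) and the standard library are available. Lean on these libraries where they do the work, as an engineer would, in place of code of your own. Each camera call takes 0.05 s, during which the arm holds its last target. There are 200 camera calls.

## Working session

There is one attempt and no reset: what is moved stays moved. The work goes in short steps, Python scripts to look and compute and a tool call to move; the robot and the scene stay as the last step left them, time stands still between calls to the robot, and variables do not carry over. Pictures are saved under pics/ and viewed, about 8 in all and at most 12, crops included, and the job is handed in when it is done.

Besides the shell and the picture viewer there is one more tool, called after "Request:" by a JSON object that holds its "api" and its "payload", one argument or row to a line. servo_tool: Moves the arm, as the interface text tells. Its arguments: {"type":"object","properties":{"rows":{"type":"array"},"force":{"type":"number"}},"required":["rows"]}

```bash
mkdir -p pics; ls
cat > h.py <<'E'
import numpy as np, cv2
from scipy.spatial.transform import Rotation as R
from station import sense, snapshot, sign_off, tip_extent
def snap(n):
    s=snapshot(n); np.savez(''+n+'.npz',**s); return s
def pts(s):
    f=240/np.tan(np.radians(s['vertical_fov'])/2)
    z=s['z_map']; v,u=np.mgrid[0:480,0:640]
    P=np.stack([(u-s['cx'])/f*z,(v-s['cy'])/f*z,z],-1)
    T=s['cam_to_world']; return P@T[:3,:3].T+T[:3,3]
E
python3 - <<'E'
from h import *
print(sense())
for n in('scene','top'):
    s=snap(n); cv2.imwrite(f'pics/{n}1.png',s['image']); print(n,s['vertical_fov'],s['cx'],s['cy'],s['cam_to_world'])
E
```

```text
pics
{'t': 0.0, 'q': array([-1.47248464e+00,  5.28468389e-01,  1.43391971e+00,  2.68662981e-05,
        1.18141428e+00, -1.78494755e-01]), 'qd': array([-5.91637786e-04,  3.71150371e-04,  1.15802582e-03,  9.87788342e-04,
       -7.66638840e-05, -1.34900582e-04]), 'tau': array([-4.04461452e-04, -4.42353415e+01, -1.78025311e+01, -4.28843541e-04,
        8.22638045e-03,  4.85771253e-06]), 'tcp_pos': array([ 0.17080252, -0.60084215,  0.40372631]), 'tool_rot': array([ 9.90437654e-01,  1.37956632e-01,  5.66956248e-05, -1.10347394e-03]), 'force': array([-0.38849562, -0.7435323 ,  0.60943843]), 'ft_torque': array([ 0.05752001, -0.00532387,  0.0408098 ]), 'finger_gap': 0.9990510672940411}
scene 45.56405459723485 328.791203133445 240.1484093929185 [[-0.82491985 -0.43445266  0.36160494  0.08572591]
 [-0.56523637  0.62962457 -0.53299226  0.77457144]
 [ 0.00388455 -0.64406816 -0.76495824  1.20417238]
 [ 0.          0.          0.          1.        ]]
top 49.79862703574026 314.0671403795806 247.8884838015751 [[ 0.12229153 -0.9141162   0.38656999 -0.06774035]
 [-0.99244849 -0.11636807  0.03878756 -0.0728982 ]
 [ 0.00952807 -0.38839419 -0.92144407  1.63042748]
 [ 0.          0.          0.          1.        ]]
```

View pics/scene1.png

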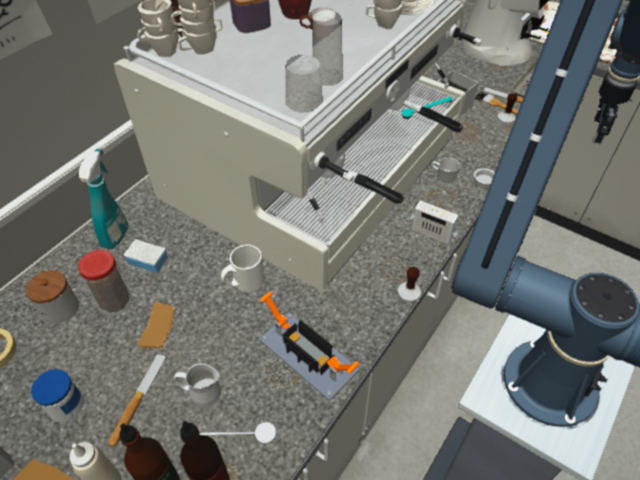

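View pics/top1.png

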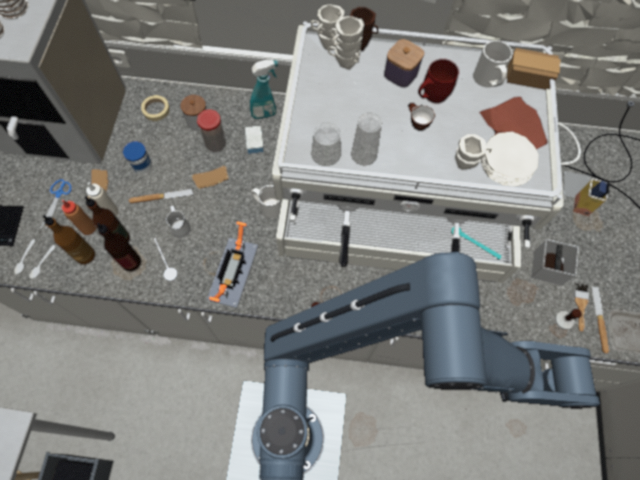

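The scene view shows the dock at about (308,355), with the far lever at (270,300) and the near one at (350,368). The module is the white box at (435,220), and the tamper at (410,285). In the top view the dock is at (233,268), and the arm hides the module.

Run:
```python
from h import *
for n in('scene','top'):
    s=np.load(n+'.npz'); P=pts(s); im=s['image']; hsv=cv2.cvtColor(im,cv2.COLOR_BGR2HSV).astype(int)
    # counter check
    zz=P[...,2]
    org=(hsv[...,0]>5)&(hsv[...,0]<18)&(hsv[...,1]>190)&(hsv[...,2]>150)
    u0,u1,v0,v1=(255,365,285,395) if n=='scene' else (205,265,215,310)
    m=np.zeros(org.shape,bool); m[v0:v1,u0:u1]=1
    k,l,st,c=cv2.connectedComponentsWithStats((org&m).astype(np.uint8))
    for i in range(1,k):
        if st[i,4]>8:
            Q=P[l==i]; print(n,'orange',st[i],Q.min(0).round(3),Q.max(0).round(3),np.median(Q,0).round(3))
    # dock base region
    b=m&(zz>0.006)&(zz<0.018); Q=P[b][:,:2]; print('base',b.sum(),cv2.minAreaRect((Q*1000).astype(np.float32)))
    w=m&(zz>0.035)&(zz<0.075)&~org; Q=P[w][:,:2]; print('walls',w.sum(),cv2.minAreaRect((Q*1000).astype(np.float32)))
s=np.load('scene.npz');P=pts(s);zz=P[...,2]
m=np.zeros(zz.shape,bool); m[190:250,405:470]=1
for lo,hi in((.083,.097),(.02,.097)):
    b=m&(zz>lo)&(zz<hi); print('module',b.sum(),cv2.minAreaRect((P[b][:,:2]*1000).astype(np.float32)),np.median(P[b],0))
print('counter',np.median(zz[300:340,210:250]))
m[:]=0; m[262:302,395:425]=1; b=m&(zz>.02)&(zz<.12);print('tamper',P[b].min(0),P[b].max(0))
im=s['image']; a=cv2.resize(im[185:255,395:475],None,fx=5,fy=5,interpolation=cv2.INTER_CUBIC)
b=cv2.resize(im[285:395,255:365],(400,350),interpolation=cv2.INTER_CUBIC)
cv2.imwrite('pics/c1.png',np.hstack([a[:350],b]))
```

```text
scene orange [261 292  28  36 253] [ 0.086  0.183 -0.003] [0.659 0.775 1.204] [0.599 0.243 0.082]
scene orange [327 356  32  17 217] [0.358 0.205 0.001] [0.437 0.289 0.121] [0.396 0.271 0.079]
base 1918 ((524.5568237304688, 221.49441528320312), (274.2055358886719, 298.2345275878906), 33.06163787841797)
walls 1076 ((525.6051025390625, 224.81137084960938), (137.93267822265625, 257.63653564453125), 43.713863372802734)
base 1334 ((533.0441284179688, 257.53131103515625), (342.981201171875, 203.5248565673828), 9.565801620483398)
walls 542 ((492.0451965332031, 250.56301879882812), (66.63821411132812, 207.80543518066406), 80.43933868408203)
module 430 ((433.1188049316406, -246.826904296875), (109.60871124267578, 41.86431884765625), 4.875525951385498) [ 0.43213294 -0.24425787  0.08900681]
module 1149 ((467.06573486328125, -253.34609985351562), (73.95882415771484, 199.48422241210938), 76.30460357666016) [ 0.42987593 -0.23357249  0.07077251]
counter -0.0006152977953952643
tamper [ 0.36637229 -0.04966171  0.02006889] [ 0.40292958 -0.01421468  0.10092017]
```

View pics/c1.png

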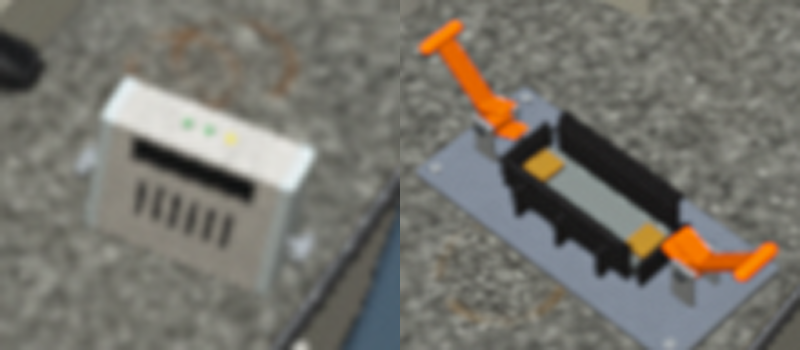

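The module stands at about (0.433,-0.247), long axis near world x. The dock is near (0.50,0.255), with its slot and brass bars visible and both levers out. I'll move over the module first and take a wrist look there.

Request:
{"api": "servo_tool", "payload": {
  "rows": [
    [[40,-30,0],2,1],
    [[85,-65,0],4,1],
    [[130,-100,0],6,1],
    [[175,-135,0],8,1],
    [[220,-170,0],10,1],
    [[265,-205,0],11,1],
    [[310,-240,0],11,1],
    [[345,-268,10],11,1]
  ]
}}

```text
t: 0.9
tcp_pos: [0.4085, -0.2775, 0.3991]
tool_rot: [0.999, 0.042, 0.0, -0.0]
force: [0.7, -0.2, 0.4]
finger_gap: 0.999
```

Request:
{"api": "servo_tool", "payload": {
  "rows": [
    [[0,0,0],0,1],
    [[0,0,0],0,1]
  ]
}}

```text
t: 1.1
tcp_pos: [0.409, -0.2762, 0.3988]
tool_rot: [0.999, 0.044, 0.0, -0.001]
force: [-0.9, 0.2, -0.5]
finger_gap: 1.001
```

Run:
```python
from h import *
s=snap('wrist'); cv2.imwrite('pics/w1.png',s['image']); st=sense(); print(st['t'],st['tcp_pos'],st['tool_rot'],st['force']);print(s['cam_to_world'])
P=pts(s); zz=P[...,2]
near=np.hypot(P[...,0]-.433,P[...,1]+.247)<.1
b=near&(zz>.085)&(zz<.095); print(b.sum(),cv2.minAreaRect((P[b][:,:2]*1000).astype(np.float32)))
```

```text
1.15 [ 0.40856714 -0.27744503  0.39896363] [ 9.99078728e-01  4.29135669e-02  2.24295764e-04 -2.66498962e-04] [-0.11884204 -0.30697079 -1.05329486]
[[ 0.08856648 -0.94974539 -0.3002327   0.48619198]
 [-0.99606785 -0.08511161 -0.0245938  -0.26888015]
 [-0.00219545  0.30123033 -0.95354888  0.36710985]
 [ 0.          0.          0.          1.        ]]
8626 ((432.94500732421875, -247.52938842773438), (109.6265869140625, 34.53175354003906), 5.033664703369141)
```

View pics/w1.png

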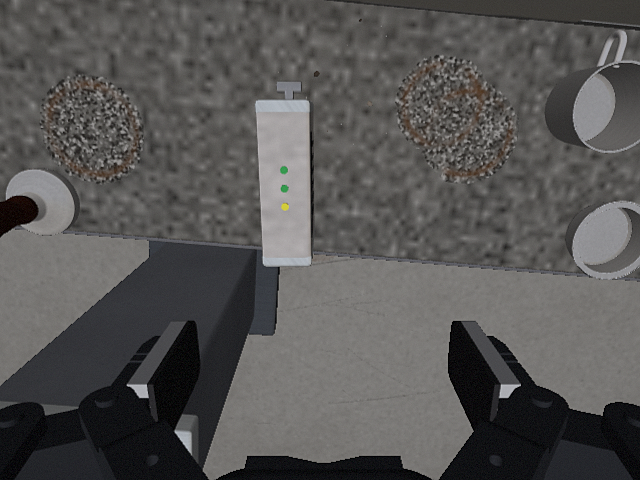

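The wrist view shows the module top from (257,100) to (312,265), measured 109.6 × 34.5 mm at (0.4329,-0.2475), 5.0°, which matches its given size. I'll move over it and descend.

Request:
{"api": "servo_tool", "payload": {
  "rows": [
    [[13,-14,20],0,1],
    [[27,-28,50],0,1],
    [[27,-28,80],0,1],
    [[27,-28,100],0,1],
    [[27,-28,100],0,1],
    [[27,-28,100],0,1]
  ]
}}

```text
t: 1.75
tcp_pos: [0.4328, -0.2488, 0.2991]
tool_rot: [0.999, 0.042, 0.0, -0.0]
force: [-0.3, 0.2, -0.0]
finger_gap: 0.999
```

```bash
cat >> h.py <<'E'
def rel(xyz,heading=None):
    "shift (mm, tool axes) and turn (deg) to a world TCP target / tool-x heading"
    st=sense(); r=R.from_quat(st['tool_rot']); d=r.inv().apply(np.array(xyz)-st['tcp_pos'])*1000
    M=r.as_matrix(); h=np.degrees(np.arctan2(M[1,0],M[0,0]))
    print('t',round(st['t'],2),'tcp',st['tcp_pos'].round(4),'head',round(h,2),'F',st['force'].round(1),'gap',round(st['finger_gap'],3),'shift',d.round(1),'turn',None if heading is None else round(h-heading,2)); return d
E
python3 -c "
from h import *
rel([.4329,-.2475,.23],5.03)"
```

```text
t 1.75 tcp [ 0.4328 -0.2488  0.2991] head 4.78 F [-0.3  0.2 -0. ] gap 0.999 shift [ 0.2 -1.2 69.1] turn -0.25
```

Request:
{"api": "servo_tool", "payload": {
  "rows": [
    [[0,-1,25],0,1],
    [[0,-1,50],0,1],
    [[0,-1,69],0,1],
    [[0,-1,69],0,1],
    [[0,-1,69],0,0]
  ],
  "force": 40
}}

```text
t: 2.25
tcp_pos: [0.433, -0.2487, 0.2311]
tool_rot: [0.999, 0.041, 0.001, 0.001]
force: [-0.2, -0.2, -0.4]
finger_gap: 0.862
```

Request:
{"api": "servo_tool", "payload": {
  "rows": [
    [[0,0,0],0,-0.5],
    [[0,0,0],0,-1],
    [[0,0,0],0,-1],
    [[0,0,0],0,-1],
    [[0,0,0],0,-1],
    [[0,0,0],0,-1]
  ],
  "force": 50
}}

```text
t: 2.85
tcp_pos: [0.4333, -0.2489, 0.2323]
tool_rot: [0.999, 0.041, 0.002, 0.001]
force: [-1.2, 1.0, 7.4]
finger_gap: 0.385
```

The module is gripped, with a gap of 33 mm. I'll lift it and carry it on the robot's side of the machine handles.

Request:
{"api": "servo_tool", "payload": {
  "rows": [
    [[0,0,-15],0,-1],
    [[0,0,-40],0,-1],
    [[0,0,-75],0,-1],
    [[-15,-1,-105],0,-1],
    [[-35,-3,-130],0,-1],
    [[-53,-4,-138],0,-1],
    [[-53,-4,-138],0,-1]
  ]
}}

```text
t: 3.55
tcp_pos: [0.3777, -0.2479, 0.371]
tool_rot: [0.999, 0.041, 0.001, 0.001]
force: [0.3, 0.1, -4.5]
finger_gap: 0.389
```

```bash
python3 -c "
from h import *
rel([.38,-.10,.37]);rel([.39,.03,.385]);rel([.42,.11,.40],-9.5)
s=snap('wrist');cv2.imwrite('pics/w2.png',s['image'])"
```

```text
t 3.55 tcp [ 0.3777 -0.2479  0.371 ] head 4.67 F [ 0.3  0.1 -4.5] gap 0.389 shift [  14.3 -147.3    0.7] turn None
t 3.55 tcp [ 0.3777 -0.2479  0.371 ] head 4.67 F [ 0.3  0.1 -4.5] gap 0.389 shift [  34.9 -276.   -14.6] turn None
t 3.55 tcp [ 0.3777 -0.2479  0.371 ] head 4.67 F [ 0.3  0.1 -4.5] gap 0.389 shift [  71.4 -353.2  -29.7] turn 14.17
```

View pics/w2.png

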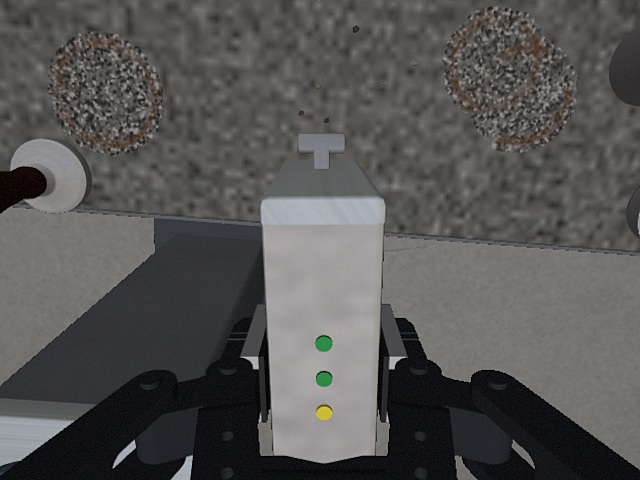

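The module hangs squarely in the jaws (columns 262–385), and the tamper is clear at the left. Next is the carry to beside the dock.

Request:
{"api": "servo_tool", "payload": {
  "rows": [
    [[3,-40,0],0,-1],
    [[8,-88,0],0,-1],
    [[14,-136,0],0,-1],
    [[20,-184,-5],2,-1],
    [[27,-232,-10],5,-1],
    [[36,-278,-16],8,-1],
    [[52,-320,-24],11,-1],
    [[71,-353,-30],14,-1]
  ]
}}

```text
t: 4.4
tcp_pos: [0.4202, 0.1123, 0.3992]
tool_rot: [0.997, -0.081, 0.001, 0.001]
force: [0.2, -1.2, -4.6]
finger_gap: 0.393
```

Request:
{"api": "servo_tool", "payload": {
  "rows": [
    [[0,0,0],0,-1],
    [[0,0,0],0,-1]
  ]
}}

```text
t: 4.6
tcp_pos: [0.4201, 0.1136, 0.3983]
tool_rot: [0.997, -0.08, -0.0, 0.001]
force: [-0.2, -0.5, -4.5]
finger_gap: 0.388
```

```bash
python3 -c "
from h import *
rel([.5,.255,.40],-9.5)
s=snap('wrist');cv2.imwrite('pics/w3.png',s['image'])"
```

```text
t 4.6 tcp [0.4201 0.1136 0.3983] head -9.12 F [-0.2 -0.5 -4.5] gap 0.388 shift [  56.4 -152.3   -2. ] turn 0.38
```

View pics/w3.png

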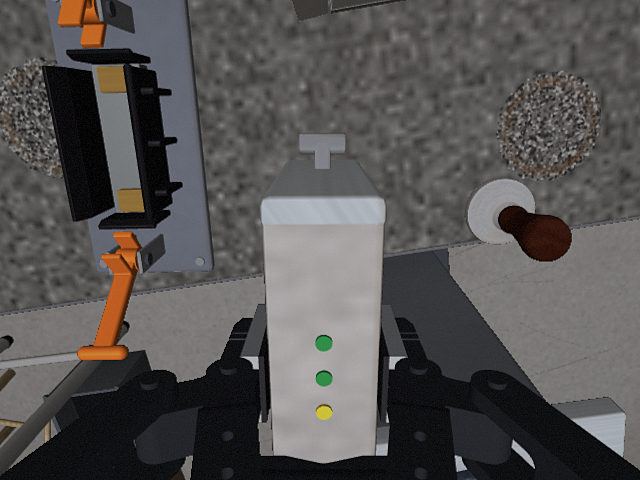

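The wrist view has the dock at left: slot from (100,60) to (145,220), brass bars at (112,80) and (130,200), base right edge from (188,30) to (212,265), near lever bar at (103,352). I'll fit the dock pose from the depth data.

Run:
```python
from h import *
s=np.load('wrist.npz'); P=pts(s); im=s['image']; hsv=cv2.cvtColor(im,cv2.COLOR_BGR2HSV).astype(int); z=P[...,2]
v,u=np.mgrid[0:480,0:640]
roi=(u<225)&(v<300)
# base right edge, per row outermost base-height pixel
E=[]
for r in range(15,255,4):
    c=np.where((z[r,:240]>.008)&(z[r,:240]<.017))[0]
    if len(c): E.append(P[r,c.max()])
E=np.array(E); p=np.polyfit(E[:,0],E[:,1],1)
for _ in range(3):
    k=abs(np.polyval(p,E[:,0])-E[:,1])<.002; p=np.polyfit(E[k,0],E[k,1],1)
print('base edge heading',np.degrees(np.arctan(p[0])),'n',k.sum(),len(E),'y at .5',np.polyval(p,.5),'z',np.median(E[k,2]))
h=np.arctan(p[0]); a=np.array([np.cos(h),np.sin(h)]); n=np.array([-np.sin(h),np.cos(h)])
def st(name,m):
    Q=P[m]; A=Q[:,:2]@a; B=Q[:,:2]@n; print(name,m.sum(),'along',np.percentile(A,[1,50,99]).round(4),'across',np.percentile(B,[1,50,99]).round(4),'z',np.percentile(Q[:,2],[2,50,98]).round(4))
print('edge across',(E[k][:,:2]@n).mean())
dark=(hsv[...,2]<70)
st('toplip',roi&dark&(z>.064)&(z<.072))
for side,m in(('L',u<115),('R',u>=115)): st('toplip'+side,roi&dark&m&(z>.066)&(z<.072))
st('endlipfar',roi&dark&(v<66)&(z>.046)&(z<.053)); st('endlipnear',roi&dark&(v>208)&(v<232)&(z>.046)&(z<.053))
br=roi&(hsv[...,0]>14)&(hsv[...,0]<28)&(hsv[...,1]>120)&(hsv[...,2]>90)
st('brassfar',br&(v<110)&(v>55)); st('brassnear',br&(v>170)&(v<225))
fl=roi&(u>95)&(u<140)&(v>95)&(v<185)&(hsv[...,1]<60)&(hsv[...,2]>90); st('floor',fl)
org=(hsv[...,0]>4)&(hsv[...,0]<16)&(hsv[...,1]>190)&(hsv[...,2]>120)&(u<200); st('leverN bar',org&(v>342)&(v<365)); st('far',org&(v<60))
M=s['cam_to_world']
# base corner bottom near (212,268)
c=roi&(z>.008)&(z<.017); A=P[c][:,:2]@a; B=P[c][:,:2]@n; print('base along min',np.percentile(A,.3), 'a',a,'n',n)
```

```text
base edge heading -8.088107283807815 n 60 60 y at .5 0.20332881863205207 z 0.008793994387059634
edge across 0.27165414935629845
toplip 2991 along [0.3622 0.4574 0.5048] across [0.2939 0.3466 0.3517] z [0.0642 0.0679 0.0701]
toplipL 1337 along [0.4031 0.4584 0.5375] across [0.3164 0.3484 0.3521] z [0.0661 0.0682 0.0702]
toplipR 1082 along [0.353  0.4555 0.5044] across [0.2938 0.2959 0.3161] z [0.0663 0.0684 0.0701]
endlipfar 609 along [0.5121 0.5151 0.5447] across [0.3014 0.3167 0.344 ] z [0.0461 0.0482 0.0525]
endlipnear 360 along [0.3901 0.3928 0.4059] across [0.298 0.323 0.344] z [0.0463 0.0481 0.0519]
brassfar 656 along [0.4902 0.4985 0.5068] across [0.3147 0.324  0.3334] z [0.0312 0.0328 0.0344]
brassnear 530 along [0.4    0.409  0.4173] across [0.3144 0.3238 0.3332] z [0.0311 0.0328 0.0345]
floor 2641 along [0.4209 0.4556 0.4869] across [0.3175 0.3289 0.3403] z [0.0243 0.0258 0.0275]
leverN bar 611 along [0.3175 0.3234 0.3271] across [0.3066 0.3219 0.3375] z [0.109  0.1143 0.1165]
far 1206 along [0.5177 0.531  0.542 ] across [0.3157 0.3219 0.3295] z [0.0493 0.0602 0.0798]
base along min 0.34012822428067396 a [ 0.99005288 -0.14069573] n [0.14069573 0.99005288]
```

The dock is consistent across features: brass spacing 89.5 mm, centre at (0.495,0.256), heading −8.1°, bar tops at about 33 mm. I'll move above it.

```bash
python3 -c "
from h import *
rel([.4948,.2561,.398],-8.09)"
```

```text
t 4.65 tcp [0.4197 0.1127 0.3982] head -9.23 F [ 0.1  0.9 -4.4] gap 0.388 shift [  51.1 -153.6   -0.3] turn -1.14
```

Request:
{"api": "servo_tool", "payload": {
  "rows": [
    [[12,-38,0],-1,-1],
    [[26,-78,0],-1,-1],
    [[38,-116,0],-1.1,-1],
    [[51,-153,0],-1.1,-1],
    [[51,-153,30],-1.1,-1],
    [[51,-153,50],-1.1,-1],
    [[51,-153,50],-1.1,-1],
    [[51,-153,50],-1.1,-1]
  ]
}}

```text
t: 5.45
tcp_pos: [0.4947, 0.2542, 0.347]
tool_rot: [0.997, -0.072, -0.002, 0.002]
force: [-0.9, 0.3, -3.8]
finger_gap: 0.39
```

Run:
```python
from h import *
rel([.4948,.2561,.305],-8.09)
for n,(v0,v1,u0,u1) in (('scene',(255,395,240,380)),('wrist',(0,480,0,640))):
    s=snap(n); c=s['image'][v0:v1,u0:u1]; cv2.imwrite(f'pics/{n}4.png',cv2.resize(c,(560,560) if n=='scene' else (640,480),interpolation=cv2.INTER_CUBIC))
```

```text
t 5.45 tcp [0.4947 0.2542 0.347 ] head -8.23 F [-0.9  0.3 -3.8] gap 0.39 shift [ 0. -2. 42.] turn -0.14
```

View pics/scene4.png

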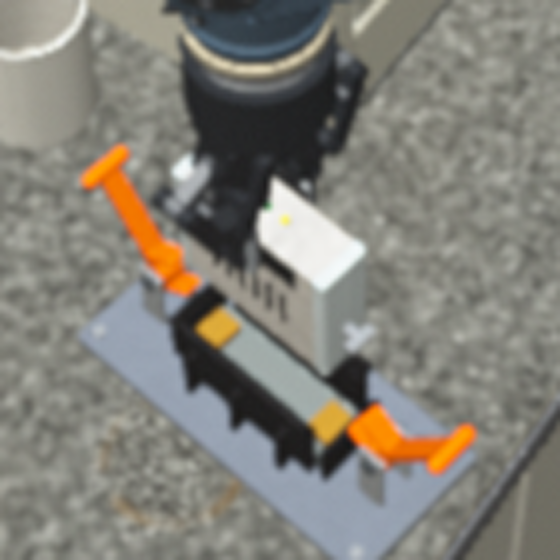

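The module is upright over the slot and parallel to it, and both levers are open. I'll correct by −2 mm across and lower.

Request:
{"api": "servo_tool", "payload": {
  "rows": [
    [[0,-2,10],0,-1],
    [[0,-2,20],0,-1],
    [[0,-2,30],0,-1],
    [[0,-2,38],0,-1],
    [[0,-2,44],0,-1],
    [[0,-2,48],0,-1],
    [[0,-2,48],0,-1]
  ]
}}

```text
t: 6.25
tcp_pos: [0.4953, 0.2565, 0.2998]
tool_rot: [0.997, -0.072, -0.001, 0.001]
force: [-0.5, -0.0, -4.0]
finger_gap: 0.388
```

```bash
python3 -c "
from h import *
rel([.4948,.2561,.275],-8.09); print(sense()['ft_torque'])"
```

```text
t 6.25 tcp [0.4953 0.2565 0.2998] head -8.21 F [-0.5 -0.  -4. ] gap 0.388 shift [-0.4  0.5 24.8] turn -0.12
[-0.03725681 -0.0021902   0.00870919]
```

Underside is inside the lips with no contact. Continuing down.

Request:
{"api": "servo_tool", "payload": {
  "rows": [
    [[0,0,5],0,-1],
    [[0,0,10],0,-1],
    [[0,0,15],0,-1],
    [[0,0,19],0,-1],
    [[0,0,19],0,-1]
  ]
}}

```text
t: 6.75
tcp_pos: [0.4951, 0.2564, 0.2802]
tool_rot: [0.997, -0.072, -0.001, 0.001]
force: [0.3, -0.1, -4.5]
finger_gap: 0.394
```

```bash
python3 -c "
from h import *
rel([.4948,.2561,.265],-8.09); print(sense()['ft_torque'])"
```

```text
t 6.75 tcp [0.4951 0.2564 0.2802] head -8.21 F [ 0.3 -0.1 -4.5] gap 0.394 shift [-0.2  0.3 15.2] turn -0.12
[ 0.02030897  0.00400399 -0.0065449 ]
```

Underside at about 48 mm and still free. Down in small steps until it touches.

Request:
{"api": "servo_tool", "payload": {
  "rows": [
    [[0,0,3],0,-1],
    [[0,0,6],0,-1],
    [[0,0,9],0,-1],
    [[0,0,9],0,-1]
  ]
}}

```text
t: 7.15
tcp_pos: [0.4949, 0.2564, 0.2707]
tool_rot: [0.997, -0.072, -0.002, 0.001]
force: [0.2, -0.2, -4.0]
finger_gap: 0.387
```

Request:
{"api": "servo_tool", "payload": {
  "rows": [
    [[0,0,2],0,-1],
    [[0,0,4],0,-1],
    [[0,0,4],0,-1]
  ]
}}

```text
t: 7.45
tcp_pos: [0.4949, 0.2563, 0.2665]
tool_rot: [0.997, -0.072, -0.002, 0.001]
force: [-0.7, -0.2, -5.1]
finger_gap: 0.389
```

Request:
{"api": "servo_tool", "payload": {
  "rows": [
    [[0,0,2],0,-1],
    [[0,0,2],0,-1]
  ]
}}

```text
t: 7.65
tcp_pos: [0.4951, 0.2564, 0.265]
tool_rot: [0.997, -0.072, -0.001, 0.001]
force: [-1.3, 0.4, 1.1]
finger_gap: 0.393
```

Contact: the module's weight is now taken by the bars. Let go and rise.

Request:
{"api": "servo_tool", "payload": {
  "rows": [
    [[0,0,0],0,0.2],
    [[0,0,0],0,1],
    [[0,0,0],0,1],
    [[0,0,0],0,1],
    [[0,0,-25],0,1],
    [[0,0,-60],0,1],
    [[0,0,-100],0,1],
    [[0,0,-100],0,1]
  ]
}}

```text
t: 8.45
tcp_pos: [0.4971, 0.2573, 0.3703]
tool_rot: [0.997, -0.071, 0.004, -0.001]
force: [0.1, 0.9, -0.3]
finger_gap: 1.002
```

Run:
```python
from h import *
rel([.4948,.2561,.365],-8.09)
s=snap('wrist'); cv2.imwrite('pics/w5.png',s['image'])
P=pts(s); zz=P[...,2]; roi=np.hypot(P[...,0]-.495,P[...,1]-.256)<.08
b=roi&(zz>.105)&(zz<.135); Q=P[b]; print(b.sum(),cv2.minAreaRect((Q[:,:2]*1000).astype(np.float32)))
A=np.c_[Q-Q.mean(0)]; a=np.array([.99,-.1407]); n=np.array([.1407,.99]); c=np.linalg.lstsq(np.c_[A[:,:2]@a,A[:,:2]@n,np.ones(len(A))],Q[:,2],rcond=None)[0]; print('top slope along/across, z',c)
```

```text
t 8.45 tcp [0.4971 0.2573 0.3703] head -8.2 F [ 0.1  0.9 -0.3] gap 1.002 shift [-2.1  1.5  5.3] turn -0.11
12319 ((493.57269287109375, 256.89862060546875), (34.890159606933594, 110.56566619873047), 82.05809783935547)
top slope along/across, z [-0.00882316  0.00019109  0.12177624]
```

View pics/w5.png

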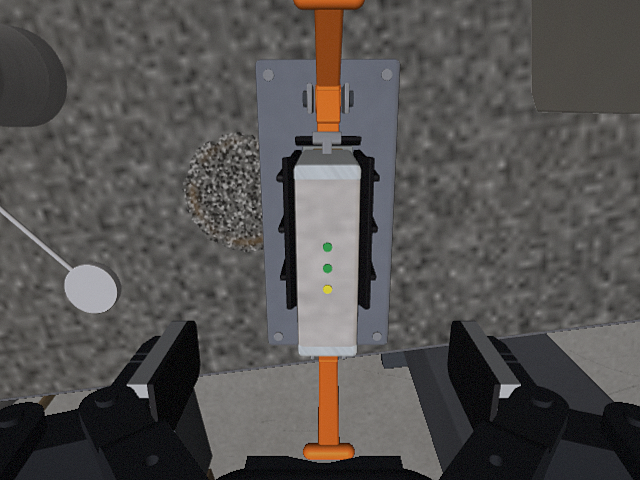

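The module is in the slot, free, with both levers still out: far handle from (328,10) to (328,90), near thumb bar at (328,452). The spoon and jug are clear. Next I'll compute the lever waypoints and find the mug and jug positions.

```bash
cat >> h.py <<'E'
C=np.array([.4942,.2565]); H=np.radians(-8.05); AX=np.array([np.cos(H),np.sin(H)]) # AX points to far end
def lev(side,th,gap=0):
    "TCP target, closed finger just outside the thumb bar; side 'n'/'f'"
    d=.087+.075*np.sin(th)+.005+.011+gap; z=.052+.075*np.cos(th)-.008+.173
    return np.r_[C+(AX if side=='f' else -AX)*d,z]
E
python3 - <<'E'
from h import *
for g in(.015,0):
    rel(lev('n',.7,g),-8.05)
o=lev('n',.7); a=R.from_euler('z',-8.05,degrees=True)
for th in(.5,.3,.2,.1,0,-.1,-.2): print(th,((lev('n',th)-o)@np.r_[AX,0]*1000).round(1),((lev('n',th)-o)[2]*1000).round(1))
s=np.load('scene.npz'); P=pts(s); z=P[...,2]
s0=snap('scene'); P=pts(s0);z=P[...,2]
for nm,(u0,u1,v0,v1) in dict(mug=(222,268,240,295),jug=(175,222,360,408)).items():
    q=P[v0:v1,u0:u1]; q=q[(q[...,2]>.07)&(q[...,2]<.11)]; print(nm,np.percentile(q,2,axis=0).round(3),np.percentile(q,98,axis=0).round(3))
E
```

```text
t 8.5 tcp [0.4962 0.257  0.3679] head -8.2 F [-1.1  0.9  0.2] gap 1.003 shift [-168.6    1.2   92.9] turn -0.15
t 8.5 tcp [0.4962 0.257  0.3679] head -8.2 F [-1.1  0.9  0.2] gap 1.003 shift [-153.6    1.1   92.9] turn -0.15
0.5 12.4 8.5
0.3 26.2 14.3
0.2 33.4 16.1
0.1 40.8 17.3
0 48.3 17.6
-0.1 55.8 17.3
-0.2 63.2 16.1
mug [0.709 0.108 0.071] [0.785 0.227 0.105]
jug [0.592 0.435 0.071] [0.673 0.493 0.091]
```

Request:
{"api": "servo_tool", "payload": {
  "rows": [
    [[-40,0,0],0,0],
    [[-85,0,0],0,-1],
    [[-130,1,0],0,-1],
    [[-169,1,0],0,-1],
    [[-169,1,0],0,-1],
    [[-169,1,30],0,-1],
    [[-169,1,65],0,-1],
    [[-169,1,92],0,-1]
  ],
  "force": 40
}}

```text
t: 9.35
tcp_pos: [0.328, 0.2794, 0.272]
tool_rot: [0.997, -0.072, -0.001, 0.001]
force: [-0.5, 0.4, 0.4]
finger_gap: 0.002
```

Request:
{"api": "servo_tool", "payload": {
  "rows": [
    [[0,0,0],0,-1],
    [[0,0,0],0,-1]
  ]
}}

```text
t: 9.55
tcp_pos: [0.3281, 0.2793, 0.2711]
tool_rot: [0.997, -0.072, -0.002, 0.002]
force: [0.1, -0.1, -0.5]
finger_gap: -0.0
```

Run:
```python
from h import *
rel(lev('n',.7),-8.05); print(sense()['ft_torque'])
s=snap('wrist'); cv2.imwrite('pics/w6.png',s['image'])
```

```text
t 9.55 tcp [0.3281 0.2793 0.2711] head -8.22 F [ 0.1 -0.1 -0.5] gap -0.0 shift [16.3 -0.8 -3.3] turn -0.17
[ 0.02105359 -0.00296772  0.00868075]
```

View pics/w6.png

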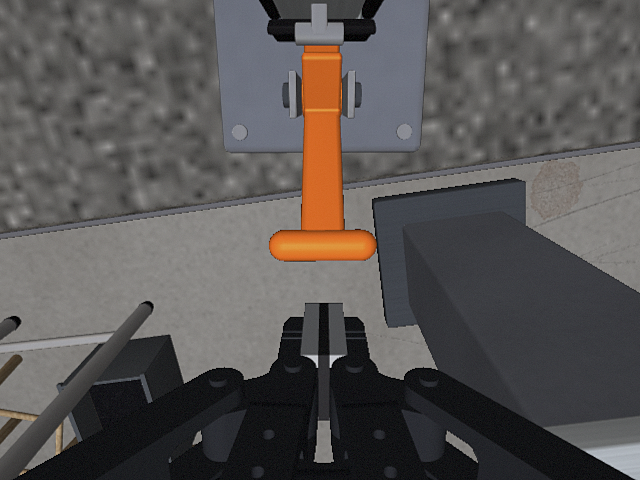

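The shut fingertips at (323,310) are in line with the near thumb bar at (323,245), about 16 mm short of it. The pin of the module at (320,30) sits over the lever's jaw. I'll push along the arc.

Request:
{"api": "servo_tool", "payload": {
  "rows": [
    [[8,-1,-2],0,-1],
    [[16,-1,-3],0,-1],
    [[20,-1,-6],0,-1],
    [[24,-1,-9],0,-1],
    [[28,-1,-12],0,-1],
    [[32,-1,-14],0,-1],
    [[36,-1,-15],0,-1],
    [[36,-1,-15],0,-1]
  ]
}}

```text
t: 10.4
tcp_pos: [0.3646, 0.2752, 0.2872]
tool_rot: [0.997, -0.072, -0.001, 0.001]
force: [-2.3, 0.5, 0.3]
finger_gap: -0.003
```

Run:
```python
from h import *
for t in(.4,.3,.2,.1): print(t);rel(lev('n',t),-8.05)
```

```text
0.4
t 10.4 tcp [0.3646 0.2752 0.2872] head -8.22 F [-2.3  0.5  0.3] gap -0.003 shift [-1.2  0.4  1.1] turn -0.17
0.3
t 10.4 tcp [0.3646 0.2752 0.2872] head -8.22 F [-2.3  0.5  0.3] gap -0.003 shift [ 5.8  0.4 -1.5] turn -0.17
0.2
t 10.4 tcp [0.3646 0.2752 0.2872] head -8.22 F [-2.3  0.5  0.3] gap -0.003 shift [13.1  0.4 -3.3] turn -0.17
0.1
t 10.4 tcp [0.3646 0.2752 0.2872] head -8.22 F [-2.3  0.5  0.3] gap -0.003 shift [20.5  0.3 -4.5] turn -0.17
```

Request:
{"api": "servo_tool", "payload": {
  "rows": [
    [[3,0,-1],0,-1],
    [[6,0,-1.5],0,-1],
    [[6,0,-1.5],0,-1]
  ]
}}

```text
t: 10.7
tcp_pos: [0.3711, 0.2743, 0.2887]
tool_rot: [0.997, -0.072, -0.0, 0.001]
force: [-2.4, -0.3, 1.3]
finger_gap: -0.004
```

Request:
{"api": "servo_tool", "payload": {
  "rows": [
    [[3,0,-1],0,-1],
    [[7,0,-2],0,-1],
    [[7,0,-2],0,-1]
  ]
}}

```text
t: 11.0
tcp_pos: [0.379, 0.2733, 0.2909]
tool_rot: [0.997, -0.072, 0.001, 0.001]
force: [-1.2, -0.0, 1.1]
finger_gap: -0.0
```

Request:
{"api": "servo_tool", "payload": {
  "rows": [
    [[4,0,-0.5],0,-1],
    [[7,0,-1],0,-1],
    [[7,0,-1],0,-1]
  ]
}}

```text
t: 11.3
tcp_pos: [0.3867, 0.2723, 0.292]
tool_rot: [0.997, -0.072, 0.001, 0.001]
force: [-1.5, -0.2, 1.5]
finger_gap: 0.0
```

```bash
cat >> h.py <<'E'
def top(n='wrist',save=None):
    "tilt of module top"
    s=snap(n); P=pts(s); q=(P[...,:2]-C); A=q@AX; B=q@np.array([-AX[1],AX[0]]); z=P[...,2]
    m=(abs(A)<.052)&(abs(B)<.014)&(z>.1)&(z<.14)
    if m.sum()>200:
        c=np.polyfit(A[m],z[m],1); print(n,'top n',m.sum(),'A range',A[m].min().round(3),A[m].max().round(3),'z near/mid/far mm',(np.polyval(c,[-.055,0,.055])*1000).round(1))
    else: print('few',m.sum())
    if save: cv2.imwrite('pics/'+save,s['image'])
    return s,P,A,B
def force():
    st=sense(); f=st['force']; print('F along axis (to far +)',round(f[:2]@AX,1),'z',round(f[2],1))
E
python3 - <<'E'
from h import *
rel(lev('n',.1),-8.05); force(); top('wrist'); top('scene'); force()
E
```

```text
t 11.3 tcp [0.3867 0.2723 0.292 ] head -8.22 F [-1.5 -0.2  1.5] gap 0.0 shift [-1.8  0.5  0.3] turn -0.17
F along axis (to far +) -1.5 z 1.5
wrist top n 15989 A range -0.052 -0.001 z near/mid/far mm [120.7 121.1 121.5]
scene top n 520 A range -0.052 0.052 z near/mid/far mm [121.3 121.7 122.1]
F along axis (to far +) -0.5 z -0.1
```

Request:
{"api": "servo_tool", "payload": {
  "rows": [
    [[3,0,0],0,-1],
    [[6,0,0],0,-1],
    [[6,0,0],0,-1]
  ]
}}

```text
t: 11.7
tcp_pos: [0.3929, 0.2715, 0.292]
tool_rot: [0.997, -0.072, 0.002, 0.001]
force: [-2.5, -0.4, 0.6]
finger_gap: 0.0
```

Run:
```python
from h import *
rel(lev('n',0),-8.05); force(); top('wrist'); s=top('scene')[0];
```

```text
t 11.7 tcp [0.3929 0.2715 0.292 ] head -8.22 F [-2.5 -0.4  0.6] gap 0.0 shift [-0.6  0.6 -0. ] turn -0.17
F along axis (to far +) -2.4 z 0.6
wrist top n 17421 A range -0.052 0.005 z near/mid/far mm [119.  120.3 121.5]
scene top n 512 A range -0.052 0.052 z near/mid/far mm [119.4 120.6 121.8]
```

Pressing has begun, with the near end down 2 mm. A little more, then over to the far lever.

Request:
{"api": "servo_tool", "payload": {
  "rows": [
    [[3,0,0],0,-1],
    [[6,0,0.5],0,-1],
    [[6,0,0.5],0,-1]
  ]
}}

```text
t: 12.1
tcp_pos: [0.3991, 0.2706, 0.2914]
tool_rot: [0.997, -0.072, 0.002, 0.001]
force: [-2.3, 0.2, 0.9]
finger_gap: 0.001
```

Run:
```python
from h import *
rel(lev('n',-.08),-8.05); force(); top('scene')
st=sense(); print('via:');
for p in([*lev('n',.2,.03)[:2],.37],[*lev('f',.7,.015)[:2],.37],lev('f',.7,.015)): rel(p,-8.05)
```

```text
t 12.1 tcp [0.3991 0.2706 0.2914] head -8.22 F [-2.3  0.2  0.9] gap 0.001 shift [-0.9  0.6 -0.3] turn -0.17
F along axis (to far +) -2.3 z 0.9
scene top n 485 A range -0.051 0.051 z near/mid/far mm [117.6 119.8 121.9]
via:
t 12.15 tcp [0.399  0.2706 0.2915] head -8.21 F [-3.1 -1.7  1.2] gap 0.0 shift [-51.3   0.9 -78.8] turn -0.16
t 12.15 tcp [0.399  0.2706 0.2915] head -8.21 F [-3.1 -1.7  1.2] gap 0.0 shift [262.9  -0.  -77.4] turn -0.16
t 12.15 tcp [0.399  0.2706 0.2915] head -8.21 F [-3.1 -1.7  1.2] gap 0.0 shift [ 2.624e+02 -2.000e-01  1.830e+01] turn -0.16
```

Request:
{"api": "servo_tool", "payload": {
  "rows": [
    [[-12,0,0],0,-1],
    [[-12,0,-35],0,-1],
    [[0,0,-75],0,-1],
    [[45,0,-78],0,-1],
    [[92,0,-78],0,-1],
    [[140,0,-78],0,-1],
    [[190,0,-78],0,-1],
    [[235,0,-78],0,-1]
  ]
}}

```text
t: 12.95
tcp_pos: [0.6334, 0.2368, 0.3708]
tool_rot: [0.997, -0.072, 0.004, 0.001]
force: [0.0, 0.6, 0.3]
finger_gap: 0.002
```

Request:
{"api": "servo_tool", "payload": {
  "rows": [
    [[27,0,0],0,-1],
    [[27,0,0],0,-1],
    [[27,0,30],0,-1],
    [[27,0,65],0,-1],
    [[27,0,92],0,-1],
    [[27,0,94],0,-1]
  ]
}}

```text
t: 13.55
tcp_pos: [0.6581, 0.2329, 0.2725]
tool_rot: [0.997, -0.071, -0.001, 0.002]
force: [-1.0, 0.3, -0.3]
finger_gap: -0.002
```

Run:
```python
from h import *
rel(lev('f',.7),-8.05); force()
for t in(.5,.4,.3,.2,.1,0):rel(lev('f',t))
s=top('scene')[0]
cv2.imwrite('pics/s7.png',cv2.resize(s['image'][245:395,220:380],(640,600),interpolation=cv2.INTER_CUBIC))
```

```text
t 13.55 tcp [0.6581 0.2329 0.2725] head -8.2 F [-1.   0.3 -0.3] gap -0.002 shift [-14.3  -0.4  -1.9] turn -0.15
F along axis (to far +) -1.0 z -0.3
t 13.55 tcp [0.6581 0.2329 0.2725] head -8.2 F [-1.   0.3 -0.3] gap -0.002 shift [-26.7  -0.3 -10.3] turn None
t 13.55 tcp [0.6581 0.2329 0.2725] head -8.2 F [-1.   0.3 -0.3] gap -0.002 shift [-33.4  -0.3 -13.6] turn None
t 13.55 tcp [0.6581 0.2329 0.2725] head -8.2 F [-1.   0.3 -0.3] gap -0.002 shift [-40.5  -0.3 -16.1] turn None
t 13.55 tcp [0.6581 0.2329 0.2725] head -8.2 F [-1.   0.3 -0.3] gap -0.002 shift [-47.8  -0.2 -18. ] turn None
t 13.55 tcp [0.6581 0.2329 0.2725] head -8.2 F [-1.   0.3 -0.3] gap -0.002 shift [-55.2  -0.2 -19.1] turn None
t 13.55 tcp [0.6581 0.2329 0.2725] head -8.2 F [-1.   0.3 -0.3] gap -0.002 shift [-62.7  -0.2 -19.5] turn None
scene top n 528 A range -0.052 0.052 z near/mid/far mm [117.6 119.9 122.2]
```

View pics/s7.png

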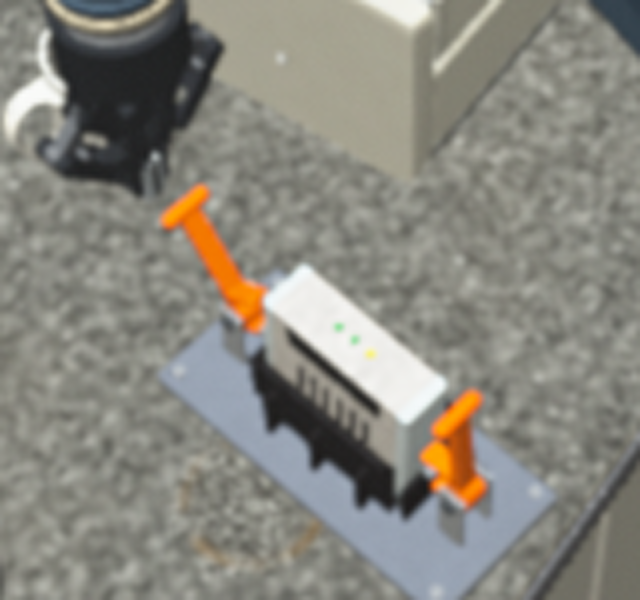

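The near lever stands about upright at (455,440) with the module's near end pulled part-way down. The far lever is still open at (205,230), with the fingertips outside it at (150,185). Pushing the far lever along its arc.

Request:
{"api": "servo_tool", "payload": {
  "rows": [
    [[-7,0,-1],0,-1],
    [[-14,0,-2],0,-1],
    [[-18,0,-5],0,-1],
    [[-22,0,-8],0,-1],
    [[-27,0,-10],0,-1],
    [[-31,0,-12],0,-1],
    [[-36,0,-14.5],0,-1],
    [[-40,0,-16],0,-1]
  ]
}}

```text
t: 14.4
tcp_pos: [0.6215, 0.2386, 0.2932]
tool_rot: [0.997, -0.072, 0.006, 0.001]
force: [5.5, -0.8, 5.2]
finger_gap: -0.002
```

Request:
{"api": "servo_tool", "payload": {
  "rows": [
    [[-4,0,-1],0,-1],
    [[-7,0,-2],0,-1],
    [[-11,0,-2.5],0,-1],
    [[-15,0,-3],0,-1],
    [[-15,0,-3],0,-1]
  ]
}}

```text
t: 14.9
tcp_pos: [0.6066, 0.241, 0.297]
tool_rot: [0.997, -0.072, 0.007, 0.0]
force: [2.9, -0.6, 2.0]
finger_gap: -0.003
```

Run:
```python
from h import *
force()
for t in(.1,0,-.1):rel(lev('f',t))
top('scene')
```

```text
F along axis (to far +) 2.9 z 2.0
t 14.9 tcp [0.6066 0.241  0.297 ] head -8.2 F [ 2.9 -0.6  2. ] gap -0.003 shift [-3.   0.4  5.3] turn None
t 14.9 tcp [0.6066 0.241  0.297 ] head -8.2 F [ 2.9 -0.6  2. ] gap -0.003 shift [-10.5   0.4   4.8] turn None
t 14.9 tcp [0.6066 0.241  0.297 ] head -8.2 F [ 2.9 -0.6  2. ] gap -0.003 shift [-18.    0.4   5.1] turn None
scene top n 530 A range -0.052 0.051 z near/mid/far mm [117.4 119.8 122.3]
```

The finger rides 5 mm high, so I'll back off 4 mm, lower 4 mm and push on.

Request:
{"api": "servo_tool", "payload": {
  "rows": [
    [[4,0,0],0,-1],
    [[4,0,4],0,-1],
    [[0,0,4.5],0,-1],
    [[-4,0,4.5],0,-1],
    [[-8,0,4.5],0,-1],
    [[-11,0,4.5],0,-1],
    [[-11,0,4.5],0,-1]
  ]
}}

```text
t: 15.65
tcp_pos: [0.5953, 0.2425, 0.292]
tool_rot: [0.997, -0.071, 0.006, 0.001]
force: [1.0, -1.4, 0.2]
finger_gap: -0.0
```

Run:
```python
from h import *
force()
for t in(0,-.1,-.2):rel(lev('f',t))
top('scene')
```

```text
F along axis (to far +) 1.2 z 0.2
t 15.65 tcp [0.5953 0.2425 0.292 ] head -8.2 F [ 1.  -1.4  0.2] gap -0.0 shift [1.  0.2 0. ] turn None
t 15.65 tcp [0.5953 0.2425 0.292 ] head -8.2 F [ 1.  -1.4  0.2] gap -0.0 shift [-6.5  0.3  0.3] turn None
t 15.65 tcp [0.5953 0.2425 0.292 ] head -8.2 F [ 1.  -1.4  0.2] gap -0.0 shift [-14.    0.3   1.4] turn None
scene top n 528 A range -0.052 0.052 z near/mid/far mm [117.5 118.5 119.5]
```

Request:
{"api": "servo_tool", "payload": {
  "rows": [
    [[-3,0,0],0,-1],
    [[-6,0,0],0,-1],
    [[-9,0,0.5],0,-1],
    [[-9,0,0.5],0,-1]
  ]
}}

```text
t: 16.1
tcp_pos: [0.5863, 0.244, 0.2918]
tool_rot: [0.997, -0.072, 0.006, 0.0]
force: [2.3, -1.3, 1.5]
finger_gap: -0.003
```

Request:
{"api": "servo_tool", "payload": {
  "rows": [
    [[-2,0,0],0,-1],
    [[-4,0,1],0,-1],
    [[-4,0,1],0,-1]
  ]
}}

```text
t: 16.4
tcp_pos: [0.5828, 0.2447, 0.2912]
tool_rot: [0.997, -0.071, 0.007, -0.0]
force: [4.7, -1.5, 1.4]
finger_gap: -0.003
```

Run:
```python
from h import *
force()
for t in(-.1,-.2):rel(lev('f',t))
top('scene')
```

```text
F along axis (to far +) 4.9 z 1.4
t 16.4 tcp [0.5828 0.2447 0.2912] head -8.2 F [ 4.7 -1.5  1.4] gap -0.003 shift [ 6.1  0.7 -0.3] turn None
t 16.4 tcp [0.5828 0.2447 0.2912] head -8.2 F [ 4.7 -1.5  1.4] gap -0.003 shift [-1.3  0.7  0.7] turn None
scene top n 522 A range -0.052 0.052 z near/mid/far mm [116.9 116.5 116.1]
```

Request:
{"api": "servo_tool", "payload": {
  "rows": [
    [[-2,0,0.5],0,-1],
    [[-2,0,0.5],0,-1]
  ]
}}

```text
t: 16.65
tcp_pos: [0.5818, 0.2448, 0.2912]
tool_rot: [0.997, -0.071, 0.009, -0.0]
force: [6.1, -3.8, 1.7]
finger_gap: 0.0
```

Request:
{"api": "servo_tool", "payload": {
  "rows": [
    [[-2,0,0.5],0,-1],
    [[-2,0,0.5],0,-1]
  ]
}}

```text
t: 16.85
tcp_pos: [0.581, 0.2448, 0.2913]
tool_rot: [0.997, -0.071, 0.012, -0.0]
force: [6.6, -3.2, 0.7]
finger_gap: -0.002
```

Run:
```python
from h import *
force(); s=top('scene')[0]; print(sense()['q'].round(3),sense()['ft_torque'].round(2)); rel(lev('f',-.2)); force()
```

```text
F along axis (to far +) 7.0 z 0.7
scene top n 513 A range -0.051 0.052 z near/mid/far mm [117.2 116.6 116. ]
[ 0.223  0.671  1.52  -0.008  0.929  1.941] [-0.44 -1.05  0.01]
t 16.9 tcp [0.581  0.2448 0.2912] head -8.18 F [ 6.1 -2.7  1.8] gap 0.004 shift [0.5 0.6 0.7] turn None
F along axis (to far +) 6.4 z 1.8
```

Request:
{"api": "servo_tool", "payload": {
  "rows": [
    [[-2,0,0.5],0,-1],
    [[-2,0,0.5],0,-1]
  ]
}}

```text
t: 17.1
tcp_pos: [0.5803, 0.2448, 0.2913]
tool_rot: [0.997, -0.071, 0.014, -0.0]
force: [5.3, -3.1, 1.0]
finger_gap: -0.001
```

Request:
{"api": "servo_tool", "payload": {
  "rows": [
    [[-2,0,0.5],0,-1],
    [[-4,0,0.5],0,-1],
    [[-4,0,0.5],0,-1]
  ]
}}

```text
t: 17.4
tcp_pos: [0.5783, 0.245, 0.2913]
tool_rot: [0.997, -0.071, 0.017, -0.001]
force: [9.7, -2.9, -0.6]
finger_gap: 0.001
```

Run:
```python
from h import *
force(); s=top('scene')[0]; rel(lev('f',-.2)); print(sense()['ft_torque'])
im=s['image']; st=snap('top')
cv2.imwrite('pics/s8.png',np.hstack([cv2.resize(im[275:365,260:360],(500,450),interpolation=cv2.INTER_CUBIC)]))
```

```text
F along axis (to far +) 10.0 z -0.6
scene top n 516 A range -0.052 0.051 z near/mid/far mm [116.9 116.6 116.3]
t 17.45 tcp [0.5783 0.245  0.2913] head -8.16 F [ 8.7 -3.2  0.1] gap 0.002 shift [3.2 0.4 1. ] turn None
[-0.54077392 -1.46862373  0.02607301]
```

View pics/s8.png

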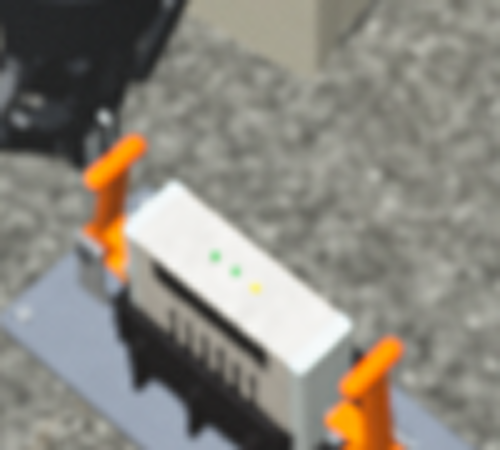

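The far lever is now past upright at (115,190) and firm: force rose to 10 N with no further drop. The near end is still about 1 mm up, so back to the near lever.

Request:
{"api": "servo_tool", "payload": {
  "rows": [
    [[12,0,0],0,-1],
    [[15,0,-10],0,-1],
    [[12,0,-50],0,-1],
    [[0,0,-80],0,-1],
    [[-45,0,-80],0,-1],
    [[-92,0,-80],0,-1],
    [[-140,0,-80],0,-1],
    [[-190,0,-80],0,-1]
  ]
}}

```text
t: 18.3
tcp_pos: [0.3843, 0.2719, 0.3647]
tool_rot: [0.997, -0.072, 0.015, -0.0]
force: [-0.5, 0.9, -0.8]
finger_gap: -0.005
```

Run:
```python
from h import *
rel([*lev('n',-.08,.015)[:2],.371],-8.05); top('scene');rel(lev('n',-.08,.015))
```

```text
t 18.3 tcp [0.3843 0.2719 0.3647] head -8.22 F [-0.5  0.9 -0.8] gap -0.005 shift [-0.8 -0.1 -6.3] turn -0.17
scene top n 481 A range -0.051 0.052 z near/mid/far mm [117.  116.6 116.2]
t 18.35 tcp [0.3748 0.2712 0.3631] head -8.06 F [-7.1 -0.9 -1.2] gap -0.001 shift [ 7.1 -2.4 71.4] turn None
```

The tool has picked up about 1.7° of tilt from pushing under load, so I'll work with the true fingertip position from here.

```bash
cat >> h.py <<'E'
def reltip(t):
    st=sense(); r=R.from_quat(st['tool_rot']); tip=st['tcp_pos']+r.apply([0,0,.173]); tgt=np.array(t)-[0,0,.173]
    dw=tgt-tip; print('t',round(st['t'],2),'tip along',round((tip[:2]-C)@AX*1000,1),'across',round((tip[:2]-C)@np.array([-AX[1],AX[0]])*1000,1),'z',round(tip[2]*1000,1),'shift',(r.inv().apply(dw)*1000).round(1),'tilt',np.degrees(r.as_matrix()[:2,2]).round(2))
E
python3 -c "
from h import *
reltip([*lev('n',-.08,.015)[:2],.363]);reltip(lev('n',-.08,.015)); print(sense()['qd'].round(3)); force()"
```

```text
t 18.35 tip along -117.6 across -2.8 z 190.1 shift [ 5.6 -2.8  0.2] tilt [ 0.84 -0.34]
t 18.35 tip along -117.6 across -2.8 z 190.1 shift [ 4.5 -3.1 71.4] tilt [ 0.84 -0.34]
[-0.034  0.045 -0.042 -0.025  0.089 -0.093]
F along axis (to far +) -6.9 z -1.2
```

Request:
{"api": "servo_tool", "payload": {
  "rows": [
    [[0,-3,0],0,-1],
    [[0,-3,30],0,-1],
    [[0,-3,55],0,-1],
    [[0,-3,71],0,-1],
    [[0,-3,71],0,-1],
    [[0,-3,71],0,-1]
  ]
}}

```text
t: 18.95
tcp_pos: [0.3767, 0.2739, 0.2921]
tool_rot: [0.997, -0.071, 0.007, 0.002]
force: [0.0, -0.4, 0.1]
finger_gap: 0.002
```

```bash
python3 -c "
from h import *
reltip(lev('n',-.08)); reltip(lev('n',-.2)); force()"
```

```text
t 18.95 tip along -116.3 across 0.1 z 119.2 shift [19.2  0.1  0.7] tilt [ 0.79 -0.34]
t 18.95 tip along -116.3 across 0.1 z 119.2 shift [28.1  0.1  2.1] tilt [ 0.79 -0.34]
F along axis (to far +) 0.1 z 0.1
```

Request:
{"api": "servo_tool", "payload": {
  "rows": [
    [[8,0,0.5],0,-1],
    [[15,0,0.5],0,-1],
    [[19,0,0.7],0,-1],
    [[22,0,1],0,-1],
    [[25,0,1.5],0,-1],
    [[25,0,1.5],0,-1]
  ]
}}

```text
t: 19.55
tcp_pos: [0.4009, 0.2702, 0.2908]
tool_rot: [0.997, -0.071, 0.006, 0.003]
force: [-3.3, -0.4, 1.7]
finger_gap: 0.004
```

```bash
python3 -c "
from h import *
reltip(lev('n',-.2)); force(); top('scene'); top('wrist')"
```

```text
t 19.55 tip along -92.1 across -0.4 z 117.9 shift [ 4.  -0.4  0.4] tilt [ 0.66 -0.38]
F along axis (to far +) -3.3 z 1.7
scene top n 470 A range -0.047 0.052 z near/mid/far mm [116.2 116.  115.8]
wrist top n 19142 A range -0.052 0.016 z near/mid/far mm [115.6 115.6 115.7]
```

Request:
{"api": "servo_tool", "payload": {
  "rows": [
    [[2,0,0.3],0,-1],
    [[4,0,0.5],0,-1],
    [[4,0,0.5],0,-1]
  ]
}}

```text
t: 19.95
tcp_pos: [0.403, 0.2696, 0.2901]
tool_rot: [0.997, -0.071, 0.003, 0.003]
force: [-7.5, 2.7, 5.0]
finger_gap: -0.003
```

```bash
python3 -c "
from h import *
reltip(lev('n',-.2)); force(); top('scene'); top('wrist')"
```

```text
t 19.95 tip along -90.9 across -0.9 z 117.1 shift [ 2.8 -0.9 -0.4] tilt [ 0.35 -0.42]
F along axis (to far +) -7.8 z 5.0
scene top n 457 A range -0.045 0.052 z near/mid/far mm [115.7 116.1 116.5]
wrist top n 19614 A range -0.052 0.017 z near/mid/far mm [115.6 115.7 115.7]
```

Request:
{"api": "servo_tool", "payload": {
  "rows": [
    [[3,0,0.2],0,-1],
    [[5,0,0.4],0,-1],
    [[6,0,0.5],0,-1]
  ]
}}

```text
t: 20.35
tcp_pos: [0.4054, 0.2689, 0.2893]
tool_rot: [0.997, -0.071, -0.002, 0.004]
force: [-12.9, 5.4, 9.3]
finger_gap: 0.003
```

```bash
python3 -c "
from h import *
reltip(lev('n',-.2)); force(); top('scene'); top('wrist')"
```

```text
t 20.35 tip along -90.3 across -1.7 z 116.3 shift [ 2.2 -1.7 -1.2] tilt [-0.27 -0.47]
F along axis (to far +) -13.6 z 9.3
scene top n 450 A range -0.046 0.052 z near/mid/far mm [116.5 116.3 116. ]
wrist top n 20064 A range -0.052 0.017 z near/mid/far mm [115.6 115.6 115.7]
```

The near lever is firm: 14 N, with the tip moving only 0.6 mm and the top level at 115.6–115.7. Back off and re-check the far lever.

Request:
{"api": "servo_tool", "payload": {
  "rows": [
    [[-8,1,0],0,-1],
    [[-15,1,0],0,-1],
    [[-15,1,-40],0,-1],
    [[-5,1,-80],0,-1],
    [[40,1,-80],0,-1],
    [[88,1,-80],0,-1],
    [[88,1,-80],0,-1],
    [[88,1,-80],0,-1]
  ]
}}

```text
t: 21.25
tcp_pos: [0.4938, 0.2556, 0.3688]
tool_rot: [0.997, -0.072, -0.001, 0.004]
force: [-1.3, -0.2, -0.8]
finger_gap: 0.003
```

```bash
python3 -c "
from h import *
force(); top('wrist'); reltip([*lev('f',-.17,.02)[:2],.371]); reltip(lev('f',-.17,.02))"
```

```text
F along axis (to far +) -1.3 z -0.8
wrist top n 7733 A range -0.038 0.052 z near/mid/far mm [115.5 115.6 115.6]
t 21.3 tip along -2.3 across -2.5 z 195.5 shift [112.6  -2.8  -2.9] tilt [-0.29 -0.5 ]
t 21.3 tip along -2.3 across -2.5 z 195.5 shift [112.9  -3.5  77.2] tilt [-0.29 -0.5 ]
```

Request:
{"api": "servo_tool", "payload": {
  "rows": [
    [[45,-3,0],0,-1],
    [[90,-3,0],0,-1],
    [[115,-3,0],0,-1],
    [[115,-3,0],0,-1],
    [[115,-3,30],0,-1],
    [[115,-3,60],0,-1],
    [[115,-3,77],0,-1],
    [[115,-3,77],0,-1]
  ]
}}

```text
t: 22.1
tcp_pos: [0.603, 0.242, 0.2878]
tool_rot: [0.997, -0.071, -0.007, 0.006]
force: [-0.5, 0.1, -0.1]
finger_gap: -0.003
```

```bash
python3 -c "
from h import *
force(); top('scene'); reltip(lev('f',-.15));reltip(lev('f',-.2))"
```

```text
F along axis (to far +) -0.5 z -0.1
scene top n 518 A range -0.052 0.052 z near/mid/far mm [116.  116.  116.1]
t 22.15 tip along 109.3 across -0.7 z 116.7 shift [-17.5  -0.7  -1.3] tilt [-0.58 -0.56]
t 22.15 tip along 109.3 across -0.7 z 116.7 shift [-21.2  -0.7  -0.6] tilt [-0.58 -0.56]
```

Request:
{"api": "servo_tool", "payload": {
  "rows": [
    [[-8,-1,-1],0,-1],
    [[-14,-1,-1],0,-1],
    [[-18,-1,-1],0,-1],
    [[-20,-1,-1],0,-1],
    [[-20,-1,-1],0,-1]
  ]
}}

```text
t: 22.65
tcp_pos: [0.5858, 0.246, 0.2923]
tool_rot: [0.997, -0.071, -0.001, 0.005]
force: [5.2, -1.1, -1.0]
finger_gap: 0.0
```

```bash
python3 -c "
from h import *
force(); reltip(lev('f',-.2)); top('scene')"
```

```text
F along axis (to far +) 5.3 z -1.0
t 22.65 tip along 91.9 across 0.8 z 119.3 shift [-3.8  0.8  1.9] tilt [-0.17 -0.52]
scene top n 517 A range -0.052 0.052 z near/mid/far mm [116.2 116.2 116.2]
```

Request:
{"api": "servo_tool", "payload": {
  "rows": [
    [[-3,0,1],0,-1],
    [[-5,0,1],0,-1],
    [[-5,0,1],0,-1]
  ]
}}

```text
t: 23.0
tcp_pos: [0.5835, 0.2462, 0.2925]
tool_rot: [0.997, -0.071, 0.003, 0.004]
force: [8.6, -2.4, -2.7]
finger_gap: 0.004
```

```bash
python3 -c "
from h import *
force(); reltip(lev('f',-.2)); top('scene')"
```

```text
F along axis (to far +) 8.9 z -2.7
t 23.0 tip along 91.1 across 1.0 z 119.5 shift [-3.  1.  2.] tilt [ 0.36 -0.51]
scene top n 512 A range -0.052 0.052 z near/mid/far mm [116.2 116.3 116.4]
```

Request:
{"api": "servo_tool", "payload": {
  "rows": [
    [[-3,0,1],0,-1],
    [[-6,0,1],0,-1],
    [[-6,0,1],0,-1]
  ]
}}

```text
t: 23.35
tcp_pos: [0.5809, 0.2463, 0.2927]
tool_rot: [0.997, -0.071, 0.01, 0.004]
force: [11.1, -2.5, -4.2]
finger_gap: 0.004
```

```bash
python3 -c "
from h import *
force(); reltip(lev('f',-.2)); top('scene')"
```

```text
F along axis (to far +) 11.4 z -4.2
t 23.35 tip along 90.7 across 1.0 z 119.7 shift [-2.6  1.   2.2] tilt [ 1.07 -0.51]
scene top n 516 A range -0.052 0.052 z near/mid/far mm [115.9 116.  116.1]
```

The far lever is firm too (12 N, 0.4 mm). One last confirming press on the near lever.

Request:
{"api": "servo_tool", "payload": {
  "rows": [
    [[8,0,0],0,-1],
    [[15,0,0],0,-1],
    [[15,0,-40],0,-1],
    [[5,0,-80],0,-1],
    [[-40,0,-80],0,-1],
    [[-85,0,-80],0,-1],
    [[-85,0,-80],0,-1],
    [[-85,0,-80],0,-1]
  ]
}}

```text
t: 24.2
tcp_pos: [0.4938, 0.2594, 0.3711]
tool_rot: [0.998, -0.07, 0.009, 0.004]
force: [-0.0, 0.2, 0.2]
finger_gap: 0.001
```

```bash
python3 -c "
from h import *
force(); top('wrist'); reltip([*lev('n',-.17,.02)[:2],.371]); reltip(lev('n',-.17,.02))"
```

```text
F along axis (to far +) -0.1 z 0.2
wrist top n 7222 A range -0.034 0.052 z near/mid/far mm [115.6 115.6 115.6]
t 24.25 tip along 4.1 across 1.9 z 198.4 shift [-114.4    2.    -1.9] tilt [ 1.07 -0.49]
t 24.25 tip along 4.1 across 1.9 z 198.4 shift [-116.     1.5   78.2] tilt [ 1.07 -0.49]
```

Request:
{"api": "servo_tool", "payload": {
  "rows": [
    [[-45,2,0],0,-1],
    [[-90,2,0],0,-1],
    [[-118,2,0],0,-1],
    [[-118,2,0],0,-1],
    [[-118,2,30],0,-1],
    [[-118,2,60],0,-1],
    [[-118,2,78],0,-1],
    [[-118,2,78],0,-1]
  ]
}}

```text
t: 25.05
tcp_pos: [0.3814, 0.2731, 0.2889]
tool_rot: [0.997, -0.071, 0.008, 0.004]
force: [-0.7, -0.7, 0.0]
finger_gap: -0.004
```

```bash
python3 -c "
from h import *
force(); reltip(lev('n',-.2))"
```

```text
F along axis (to far +) -0.6 z 0.0
t 25.05 tip along -111.1 across -0.7 z 116.0 shift [23.1 -0.7 -1.2] tilt [ 0.9  -0.57]
```

Request:
{"api": "servo_tool", "payload": {
  "rows": [
    [[8,-1,-1],0,-1],
    [[15,-1,-1],0,-1],
    [[20,-1,-1],0,-1],
    [[23,-1,-1],0,-1],
    [[25,-1,-1],0,-1],
    [[25,-1,-1],0,-1]
  ]
}}

```text
t: 25.65
tcp_pos: [0.4036, 0.2707, 0.2908]
tool_rot: [0.997, -0.072, 0.004, 0.005]
force: [-9.2, 5.4, 4.3]
finger_gap: 0.001
```

```bash
python3 -c "
from h import *
force(); reltip(lev('n',-.2))"
```

```text
F along axis (to far +) -9.8 z 4.3
t 25.65 tip along -90.3 across -0.1 z 117.8 shift [ 2.2 -0.1  0.3] tilt [ 0.4  -0.55]
```

Firm at the same tip position (−90.3), so it hasn't loosened. Retreat clear and take a last look.

Request:
{"api": "servo_tool", "payload": {
  "rows": [
    [[-8,0,0],0,-1],
    [[-15,0,0],0,-1],
    [[-20,0,-40],0,-1],
    [[-20,0,-80],0,-1],
    [[-10,15,-110],0,-1],
    [[-5,45,-110],0,-1],
    [[0,80,-110],0,-1],
    [[0,110,-110],0,-1]
  ]
}}

```text
t: 26.45
tcp_pos: [0.3874, 0.1617, 0.4027]
tool_rot: [0.997, -0.072, 0.006, 0.005]
force: [0.0, -1.3, 0.3]
finger_gap: -0.002
```

Request:
{"api": "servo_tool", "payload": {
  "rows": [
    [[0,0,0],0,-1],
    [[0,0,0],0,-1],
    [[0,0,0],0,-1]
  ]
}}

```text
t: 26.75
tcp_pos: [0.3878, 0.1621, 0.4031]
tool_rot: [0.997, -0.072, 0.007, 0.004]
force: [0.3, 0.1, -0.3]
finger_gap: -0.002
```

Run:
```python
from h import *
force(); s,P,A,B=top('scene'); im=s['image']; top('wrist')
hsv=cv2.cvtColor(im,cv2.COLOR_BGR2HSV).astype(int); o=(hsv[...,0]<18)&(hsv[...,0]>4)&(hsv[...,1]>190)&(hsv[...,2]>120)&(P[...,2]>.112)&(P[...,2]<.14)
for sg in(1,-1):
    m=o&(A*sg>.05)&(A*sg<.15)&(abs(B)<.03); print('tip',sg,np.median(A[m]),np.median(P[...,2][m]),m.sum())
cv2.imwrite('pics/s9.png',cv2.resize(im[245:395,220:420],(800,600),interpolation=cv2.INTER_CUBIC))
```

```text
F along axis (to far +) 0.3 z -0.3
scene top n 521 A range -0.052 0.052 z near/mid/far mm [116.4 116.3 116.1]
wrist top n 8966 A range -0.052 0.043 z near/mid/far mm [115.8 115.8 115.8]
tip 1 0.07523106372114162 0.12846714475318666 55
tip -1 -0.07768812741526476 0.12875689303454718 74
```

View pics/s9.png

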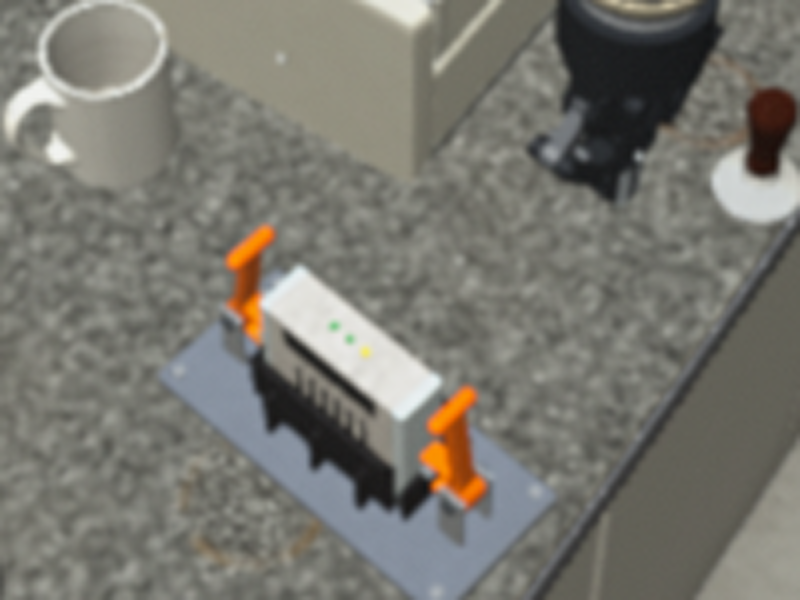

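The module sits level between both inward-leaning levers at (250,265) and (455,440). The arm is clear, and the mug and tamper stand untouched. Handing in.

```bash
python3 -c "
from station import sign_off
print(sign_off())"
```

```text
the job is handed in; nothing more can be done
None
```

The module is plugged into the dock and seated with both levers, and I handed the job in at about 27 s.

- **Plugging in:** I lowered the module upright into the slot and let go of it with both levers still out.
- **Seating:** I swung the near lever part-way, then the far lever to its stop, and the near lever to its stop. I then pressed both once more.
- **Firm stop:** In the last presses each lever gave 10–12 N with the tip moving under 0.5 mm. The highest reading was about 17 N in total, on the near lever. The near lever's tip came back to the same position on its last press, so it had not loosened.
- **Level and depth:** The wrist camera shows the module's top level at 115.8 mm at both ends, which matches the measured slot floor of 25.8 mm plus the 90 mm case.
- **Surroundings:** Nothing was touching the robot at the end. The mug and tamper look undisturbed in the last picture; the cup and jug were not in it, but the arm never worked near them.

Some checks did not agree exactly:
- **Camera difference:** The scene camera read the top about 0.4 mm higher and 0.3 mm out of level, which is within its noise.
- **Measured drop:** The top dropped about 6 mm rather than the nominal 7 mm. I put this down to the module's weight already pressing the contact bars slightly at rest. The contacts themselves could not be read directly.
- **Tool tilt:** The tool picked up 1–2° of tilt while pushing, and I corrected for it.

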